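Clamp lever out of the slide box, held over its stud

ROBOT

A 6-joint arm with a two-finger parallel gripper is mounted at the origin on the work surface. World frame = base frame: x ahead of the robot, y to its left, z up, the work surface at z = 0. Lengths are in m, angles in rad, forces in N, time in s.
With the tool pointing down it reaches from about 0.25 to 0.775 m from the base axis. Payload 4 kg.
Tool frame: the origin (TCP) lies at the very end of the fingers, on their centre line; the grasp point (between the pads) lies 19 mm behind it; z points along the fingers, y is the direction in which the jaws open and shut (so a half turn about z gives the same grasp; the last joint's range is limited). The gripper opens to 94 mm and grips with 3 to 60 N. Pads are 16 mm wide; open, the fingers measure 119 mm over their backs; the gripper's body (75 mm by 177 mm) begins 78 mm behind the grasp point.
Start: joints at [-1.414, 0.087, 1.371, -0, 1.684, -0.103], TCP at [0.141, -0.532, 0.206] pointing down, gripper open.
Joint ranges: [-3.1, 3.1], [-0.76, 2.03], [0.27, 2.55], [-1.08, 4.22], [0.17, 2.65], [-2.57, 2.57]. Speed limits (rad/s): [2.79, 2.79, 3.14, 3.14, 3.14, 3.14].

INTERFACE

Orientations are given as [roll, pitch, yaw] about the fixed x, y, z axes, in that order (R = Rz(yaw) Ry(pitch) Rx(roll)).
In Python, from bench import robot, cams, models gives the robot as it stands.
- The arm moves only by the tool step_arm, never from a script. Its argument "series" is a list of rows, each a list of 5 numbers: the gripper command: -1 is shut, 1 is fully open, values between are in proportion, then the shift along the tool's x, y, z in mm, then the turn about the tool's z in degrees. A call has 1 to 20 rows; each row is the pose to reach, as a shift and turn from the pose commanded when the call began, along the tool's axes at that moment; what a row does not reach only later rows make up. A row lasts 1/8 s, in which the tool goes at most 62.5 mm and 10.7 degrees, less where a joint would pass 70% of its speed; a pose out of reach is approached as far as the arm can. A call with a gripper value outside its range is refused whole. The fingers move at their own pace and stop on an object; the grip force is fixed at half the most. Time passes only in rows, so rows that repeat a pose let the fingers close. It gives the time, the measured TCP pose, the force and the opening at its end, in the units of the state.
- robot.get_obs(): the state, without advancing time (a new reading comes with each control period).
- cams.snapshot(name): name is "scene" or "side" or "wrist"; returns a dict with "pixels" (420x560x3 uint8, red, green, blue), "fov_y" (degrees; the focal length in pixels is half the picture's height over the tangent of half this angle, whatever the lens; pixels are square), "cx", "cy" (the principal point, pixels), "R" (3x3) and "t" (3): a world point X has camera coordinates R X + t. Camera axes: x right, y down, z forward; pixel columns grow to the right and rows downward; lengths in m; the calibration is good to about 2 mm. A picture is of the moment at which its call begins. There is no depth.
- robot.close_job(): hands the job in, once; it reports no verdict.
Trained networks look in a picture, given as the dict that the camera call returned (one of the last four; its "shot" number tells which), for a name from the list of things; names that differ only in an ending like _2 or _b are one class to them, and where a whole thing is asked for, a point or a joint stands for the part that bears it (a point fixed in the world has none). Each returns a list of dicts, best first, with "p" (0 to 1); they miss things now and then, are a little off and sometimes report something else, mostly with a low value. They report only what shows in the picture. A call takes as long as a camera call.
- models.find_in(picture, label): "position" ([x, y, z] in m, in world coordinates, good to about 4 mm: the middle of the surface that is visible of it).
- models.pinpoint(picture, label): "position" ([x, y, z] in m, in world coordinates, good to about 4 mm: a listed point, or the origin of a listed thing).
The state is a dict: "time": time; "joint_positions": joint angles; "qvel": joint speeds; "joint_torque": joint torques, N m; "tool_pos": TCP position; "ee_rot": TCP orientation; "wrist_force": force on the tool from outside, world axes, zero at the start; "wrist_torque": the same for the moment, N m; "width": finger opening in m.
Only numpy, scipy, OpenCV 4.12 (cv2) and the standard library are available. Lean on these libraries where they do the work, as an engineer would, in place of code of your own. Each camera call takes 0.05 s, during which the arm holds its last target. There are 200 camera calls.

TASK

Slide the cover of the wooden box all the way across to the other end so that it shuts over the screws and uncovers the cast clamp lever. Then pick the lever up by its bar at the balance point, lift it level out of the box, and finish while still holding it level and steady above the clamping fixture, its eye centred over the stud and about 4 cm above the stud's tip, its toe over the round pole, so that a mate can fit it. Do not let the lever touch the fixture, let nothing but the gripper carry it, and leave the other things on the bench where they are.

Things in the scene. Friction and masses are not known exactly. Their poses are not given: they have to be found in the camera images.
- box: Fixed open plywood box, 240 (x) x 324 (y) x 70 mm high, at either side of the bench, turned a little. Origin: centre of its underside. Two compartments, 224 (x) x 150 (y) mm inside, floor 10 mm above the bench, centred at y = +79 mm (lever) and -79 mm (screws). Walls and divider 56 mm high; along both x ends run 70 mm high runners, 212 mm clear between their lips.
- cover (a joint): Slide of the flat wooden cover (222 x 158 x 6 mm, top face 64 mm above the bench). 0 = over the +y compartment (lever); grows in m as it slides along the box's -y; 0.158 = at its stop over the screws, lever fully uncovered. Starts at 0 to 0.02. It slides stiffly (a few newtons), stays where left and cannot be lifted off.
- cover_grip (a point): Grip point of the wooden ridge in the middle of the cover. The ridge is 70 mm long (along the box's x), 16 mm thick (along the box's y, the sliding direction) and stands 30 mm above the cover, top 94 mm above the bench; this point is 20 mm above the cover's top face. Axes as the box's.
- lever_balance (a point): Balance point (centre of mass along the bar) of the loose dark cast lever, on the middle of its bar, half-way up. The bar is straight, 18 mm wide, 16 mm high, its middle 24 mm above the lever's underside. Axes: x from eye to toe, z up. Lies 47 mm from the eye's centre towards the toe. Weight 0.5 to 0.75 kg. At the start the lever lies upright in the +y compartment.
- lever_eye (a point): Centre of the underside of the lever's heavy round eye (42 mm diameter, 34 mm high, upright hole 17 mm), on the hole's axis; the lever is 171 mm long over all. Axes as lever_balance. At the start the eye is the end nearer the robot and the bar lies roughly along the box's x, eye and toe resting on the compartment's floor.
- lever_toe (a point): Centre of the underside of the lever's round toe (22 mm diameter, pointing down), 138 mm from lever_eye along the lever's x, at the same height. Axes as lever_balance.
- fixture: Fixed clamping fixture on the other side of the bench from the box, turned up to 0.4 rad: plywood board 250 (x) x 110 (y) x 18 mm, upright steel stud (12 mm diameter) at x = -70 mm, the end nearer the robot, and at x = +68 mm a cradle with a round pole (50 mm diameter, 130 mm long, along the fixture's y). Origin: centre of the board's underside.
- stud_tip (a point): Top of the stud, 110 mm above the bench. Axes as the fixture's.
- pole_top (a point): Middle of the top line of the round pole, 70 mm above the bench, 138 mm from the stud's axis along the fixture's x.
- pencil: Bystander: flat carpenter's pencil, 165 mm, lying on the bench between box and fixture. Leave alone.
- tape: Bystander: tape measure 70 x 35 x 62 mm, beyond the middle. Leave alone.
- glue: Bystander: standing white glue bottle, 60 mm diameter, 160 mm high, beyond the middle, to the left. Leave alone.
- hammer: Bystander: hammer lying at the right. Leave alone.
- offcut: Bystander: wooden block 70 x 110 x 45 mm at the left. Leave alone.
- driver: Bystander: screwdriver lying at the right. Leave alone.
- mallet: Bystander: wooden mallet lying at the left. Leave alone.

How it is judged:
By the outcome, as a careful person would: the job done as asked, in the order asked, and still so for the second after the job is handed in, while the arm keeps its last pose, push and grip.
It also fails if it takes over 58 s, if anything falls off the work surface, if the arm or the gripper's body presses on something with over 40 N, if the wrist force passes 120 N, or if a joint passes its speed limit or range.

## Working session

There is one attempt and no reset: what is moved stays moved. The work goes in short steps, Python scripts to look and compute and a tool call to move; the robot and the scene stay as the last step left them, time stands still between calls to the robot, and variables do not carry over. Pictures are saved under pics/ and viewed, about 8 in all and at most 12, crops included, and the job is handed in when it is done.

Besides the shell and the picture viewer there is one more tool, called after "Emit:" as name(argument=value, ...) on one line, values as JSON. step_arm: Moves the arm, as the interface text tells. Its arguments: {"type":"object","properties":{"series":{"type":"array","items":{"type":"array","items":{"type":"number"}}}},"required":["series"]}

```bash
mkdir -p pics; ls
cat > h.py <<'E'
import numpy as np, cv2
from scipy.spatial.transform import Rotation as Ro
from bench import robot, cams, models
def save(s,n): cv2.imwrite('pics/'+n+'.png', cv2.cvtColor(s['pixels'],cv2.COLOR_RGB2BGR))
def proj(s,X):
    f=210/np.tan(np.radians(s['fov_y'])/2); c=np.array(s['R'])@np.array(X)+np.array(s['t'])
    return np.array([s['cx']+f*c[0]/c[2], s['cy']+f*c[1]/c[2]])
def back(s,u,v,z):
    f=210/np.tan(np.radians(s['fov_y'])/2); R=np.array(s['R']);C=-R.T@np.array(s['t'])
    d=R.T@np.array([(u-s['cx'])/f,(v-s['cy'])/f,1]); return C+d*(z-C[2])/d[2]
def st():
    o=robot.get_obs(); r=o['ee_rot']; R=Ro.from_euler('xyz',r).as_matrix()
    return o,np.array(o['tool_pos']),R
def shift(X):
    o,p,R=st(); return np.round(1000*R.T@(np.array(X)-p),1)
E
cat > a.py <<'E'
from h import *
o,p,R=st(); print(o['time'],p,o['ee_rot'],o['width']);print(R.round(3))
for c in ['scene','side']:
    s=cams.snapshot(c); save(s,c+'0')
    for l in ['box','cover_grip','fixture','stud_tip','pole_top','lever_eye','lever_toe']:
        for d in models.pinpoint(s,l)[:2]: print(c,l,np.round(d['position'],3),round(d['p'],2),proj(s,d['position']).round())
E
python3 a.py; python3 -c "
import cv2,numpy as np
cv2.imwrite('pics/both.png',cv2.resize(np.hstack([cv2.imread('pics/scene0.png'),cv2.imread('pics/side0.png')]),None,fx=.71,fy=.71))"
```

```text
pics
0.0 [ 0.14119055 -0.53100519  0.20432801] [-3.13943080e+00 -2.16406821e-04  2.59806153e-01] 0.09403297588566083
[[ 0.966  0.257 -0.   ]
 [ 0.257 -0.966  0.002]
 [ 0.    -0.002 -1.   ]]
scene box [ 0.528 -0.219  0.002] 0.58 [247. 252.]
scene box [0.541 0.23  0.001] 0.44 [312. 192.]
scene cover_grip [ 0.532 -0.149  0.085] 0.59 [258. 223.]
scene fixture [ 0.534 -0.218 -0.002] 0.73 [248. 254.]
scene fixture [0.544 0.233 0.001] 0.72 [312. 192.]
scene stud_tip [0.476 0.251 0.109] 0.92 [301. 164.]
scene pole_top [0.61  0.215 0.07 ] 0.78 [326. 185.]
side cover_grip [ 0.534 -0.146  0.082] 0.88 [316. 196.]
side fixture [ 0.542  0.231 -0.   ] 0.8 [227. 272.]
side stud_tip [0.478 0.252 0.11 ] 0.75 [235. 257.]
side stud_tip [ 0.65  -0.474 -0.001] 0.32 [342. 171.]
side pole_top [0.607 0.212 0.068] 0.92 [215. 240.]
side lever_toe [0.612 0.208 0.069] 0.45 [215. 238.]
side lever_toe [ 0.543  0.233 -0.001] 0.23 [226. 273.]
```

View pics/scene0.png

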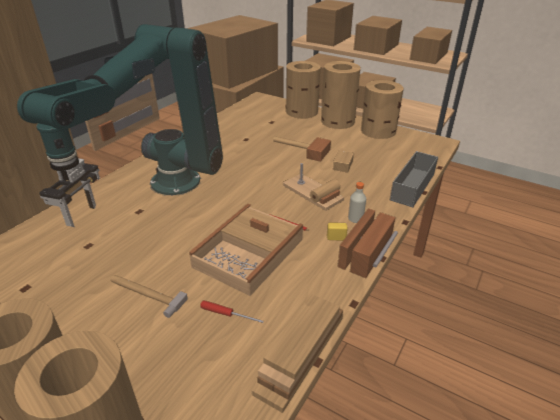

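The scene view shows the box at about (248,245), cover over its far half, ridge at (259,225). The fixture is at (313,190) with its stud at (301,175), and nothing tall lies between them. I'll move above the ridge for a closer look.

Emit:
step_arm(series=[[1, 60, -34, -30, 0], [1, 120, -68, -60, 0], [1, 180, -102, -80, 0], [1, 240, -136, -100, 0], [1, 300, -170, -100, 0], [1, 360, -204, -100, 0], [1, 420, -237, -100, 0], [1, 477, -269, -100, 0], [1, 477, -269, -100, 0], [1, 477, -269, -100, 0]])

```text
time: 2.05
tool_pos: [0.5352, -0.1457, 0.3044]
ee_rot: [-3.14, 0.001, 0.266]
wrist_force: [-0.0, -0.0, 0.1]
width: 0.0937
```

```bash
cat > b.py <<'E'
from h import *
import sys
o,p,R=st(); print(o['time'],p,o['ee_rot'])
s=cams.snapshot('wrist'); save(s,sys.argv[1])
for l in sys.argv[2:]:
    for d in models.pinpoint(s,l)[:2]: print(l,np.round(d['position'],4),round(d['p'],2),proj(s,d['position']).round())
E
python3 b.py w1 box cover_grip lever_eye
```

```text
2.05 [ 0.53519826 -0.14571519  0.30441724] [-3.14007243e+00  6.68461592e-04  2.66293350e-01]
box [ 0.535  -0.2122  0.0019] 0.95 [322. 179.]
cover_grip [ 0.5368 -0.1463  0.0812] 0.73 [279. 177.]
```

View pics/w1.png

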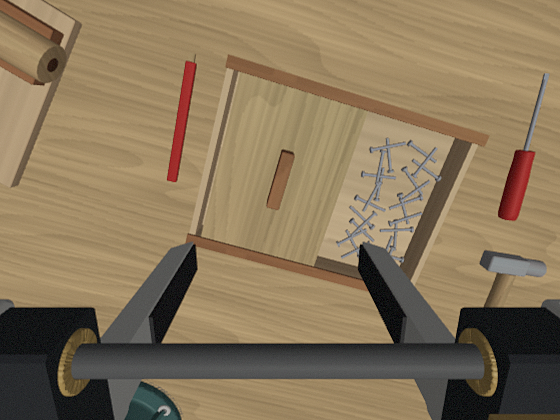

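The wrist view shows the ridge from (288,152) to (274,208), the far rail's outer edge running from (230,56) to (487,136), and the near rail starting at (190,237). I'll get the yaw and position from these.

Run:
```python
from h import *
s=cams.snapshot('wrist')
a=back(s,288,152,.094);b=back(s,274,208,.094);print(a,b,np.linalg.norm(a-b),(a+b)/2,np.degrees(np.arctan2(*(a-b)[1::-1])))
a=back(s,230,56,.07);b=back(s,487,136,.07);print(a,b,np.linalg.norm(a-b),np.degrees(np.arctan2(*(a-b)[1::-1]))-90)
c=back(s,190,237,.07);print(c,np.linalg.norm(a-c),np.degrees(np.arctan2(*(a-c)[1::-1])))
print('centre',(b+c)/2)
for d in models.pinpoint(s,'cover_grip')+models.pinpoint(s,'box'): print(d['position'],d['p'])
```

```text
[ 0.56814119 -0.15310405  0.094     ] [ 0.49862204 -0.15455836  0.094     ] 0.06953436527344072 [ 0.53338161 -0.1538312   0.094     ] 1.1984281771691363
[ 0.65309388 -0.06234061  0.07      ] [ 0.64552357 -0.38245363  0.07      ] 0.3202025252550117 -1.3547277063323548
[ 0.42453631 -0.05903287  0.07      ] 0.22858150244998218 -0.8291408074812923
centre [ 0.53502994 -0.22074325  0.07      ]
[0.5348, -0.1482, 0.0815] 0.75
[0.5334, -0.2114, 0.0037] 0.66
```

Emit:
step_arm(series=[[1, -2, 5, 60, 8], [1, -2, 5, 120, 16], [1, -2, 5, 175, 16], [1, -2, 5, 210, 16], [1, -2, 5, 233, 16], [1, -2, 5, 233, 16], [-1, -2, 5, 233, 16], [-1, -2, 5, 233, 16], [-1, -2, 5, 233, 16], [-1, -2, 5, 233, 16], [-1, -2, 5, 233, 16], [-1, -2, 5, 233, 16]])

```text
time: 3.9
tool_pos: [0.5325, -0.1544, 0.0725]
ee_rot: [3.141, 0.0, -0.019]
wrist_force: [-0.1, -0.7, -0.5]
width: 0.0375
```

Emit:
step_arm(series=[[-1, 0, 0, 0, 0], [-1, 0, 0, 0, 0], [-1, 0, 0, 0, 0], [-1, 0, 0, 0, 0]])

```text
time: 4.4
tool_pos: [0.5325, -0.1542, 0.0724]
ee_rot: [-3.141, 0.0, -0.019]
wrist_force: [0.6, 1.9, -0.0]
width: 0.0157
```

Emit:
step_arm(series=[[-1, 0, 10, 0, 0], [-1, 0, 30, 0, 0], [-1, 0, 50, 0, 0], [-1, 0, 70, 0, 0], [-1, 0, 90, 0, 0], [-1, 0, 110, 0, 0], [-1, 0, 125, 0, 0], [-1, 0, 132, 0, 0], [-1, 0, 132, 0, 0]])

```text
time: 5.52
tool_pos: [0.5305, -0.2886, 0.0724]
ee_rot: [3.139, -0.001, -0.02]
wrist_force: [5.6, -1.7, -3.5]
width: 0.0157
```

Emit:
step_arm(series=[[-1, 1, 4, 0, 0], [-1, 1, 8, 0, 0], [-1, 1, 12, 0, 0], [-1, 1, 12, 0, 0]])

```text
time: 6.02
tool_pos: [0.5304, -0.2934, 0.0724]
ee_rot: [-3.132, 0.002, -0.018]
wrist_force: [0.8, 13.7, 2.4]
width: 0.0155
```

Emit:
step_arm(series=[[-1, 0, 3, 0, 0], [-1, 0, 6, 0, 0], [-1, 0, 6, 0, 0]])

```text
time: 6.4
tool_pos: [0.5304, -0.2934, 0.0723]
ee_rot: [-3.121, 0.003, -0.015]
wrist_force: [0.9, 25.2, 6.8]
width: 0.0161
```

The force rises with no motion, so the cover is at its stop. I'll relax the push, open, lift and look over the lever.

Emit:
step_arm(series=[[-1, 0, -10, 0, 0], [0, 0, -11, 0, 0], [0.3, 0, -11, 0, 0], [0.3, 0, -11, 0, 0], [0.3, 0, -11, -20, 0], [0.3, 0, -11, -80, 0], [0.3, 0, -50, -140, 0], [0.3, 0, -110, -200, 0], [0.3, 0, -165, -230, 0], [0.3, 0, -165, -230, 0], [0.3, 0, -165, -230, 0]])

```text
time: 7.78
tool_pos: [0.5345, -0.1388, 0.3051]
ee_rot: [3.139, -0.005, -0.017]
wrist_force: [0.1, -0.3, 0.3]
width: 0.061
```

```bash
python3 b.py w2 lever_balance lever_eye lever_toe cover_grip box
```

```text
7.775 [ 0.53448446 -0.13884923  0.30510818] [ 3.13941827 -0.00467925 -0.01747609]
lever_balance [ 0.5168 -0.1278  0.0361] 0.8 [269. 185.]
lever_eye [ 0.4701 -0.1314  0.005 ] 0.88 [273. 211.]
lever_toe [ 0.6066 -0.1217  0.0122] 0.83 [264. 117.]
lever_toe [ 0.6483 -0.4631  0.0012] 0.26 [516.  80.]
cover_grip [ 0.53   -0.2913  0.082 ] 0.81 [402. 181.]
box [ 5.347e-01 -2.137e-01 -5.000e-04] 0.8 [329. 167.]
```

View pics/w2.png

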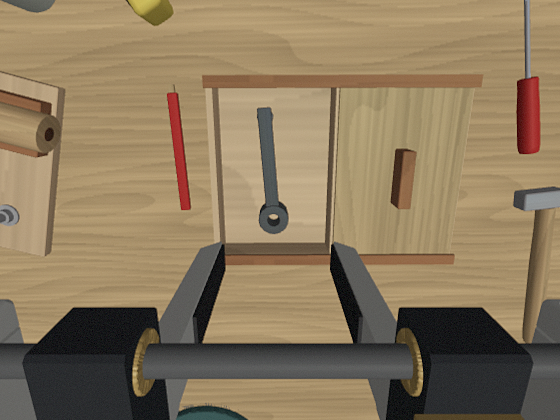

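The cover lies fully over the screws. The lever is uncovered: eye at (273,217), bar running up to the toe at (264,110). I'll fit the bar axis by segmentation.

```bash
cat > c.py <<'E'
from h import *
s=cams.snapshot('wrist'); im=s['pixels'].astype(int)
m=((im[...,0]-im[...,2])<12)&(im.sum(2)<330); mm=np.zeros_like(m); mm[95:236,235:315]=m[95:236,235:315]
pts=[]
for v in range(122,196,2):
    u=np.where(mm[v])[0]
    if len(u): pts.append((v,u.min(),u.max(),len(u)))
pts=np.array(pts); print(pts[::6])
# top face at z .042 : middle
P=np.array([back(s,(a+b+1)/2,v+.5,.042) for v,a,b,_ in pts]); k=np.polyfit(P[:,0],P[:,1],1)
print('yaw',np.degrees(np.arctan(k[0])),'y at .4,.517,.6:',np.polyval(k,[.47,.517,.6]))
for u,v in [(273,217)]: print('eye',back(s,u,v,.044))
vs,us=np.where(mm); print('tip',back(s,us[vs==vs.min()].mean(),vs.min(),.042))
for i in range(2):
    for l in ['lever_balance','lever_eye','lever_toe']:
        d=models.pinpoint(s,l)[0]; print(l,np.round(d['position'],4),round(d['p'],2))
    s=cams.snapshot('scene')
E
python3 c.py
```

```text
[[122 257 270  14]
 [134 259 271  13]
 [146 260 272  13]
 [158 261 273  13]
 [170 262 274  13]
 [182 263 275  13]
 [194 264 276  13]]
yaw 3.555664766747792 y at .4,.517,.6: [-0.1325931  -0.12967262 -0.12451518]
eye [ 0.47226233 -0.13275545  0.044     ]
tip [ 0.61862073 -0.12765987  0.042     ]
lever_balance [ 0.5178 -0.1276  0.0367] 0.82
lever_eye [ 0.6502 -0.4659  0.0021] 0.65
lever_toe [ 0.6017 -0.1246  0.0082] 0.62
lever_balance [ 0.5206 -0.1284  0.0327] 0.82
lever_eye [ 0.4666 -0.136   0.0069] 0.53
lever_toe [ 0.6079 -0.1236  0.0073] 0.9
```

Emit:
step_arm(series=[[0.3, -17, -8.5, 60, -5], [0.3, -17, -8.5, 120, -5], [0.3, -17, -8.5, 180, -5], [0.3, -17, -8.5, 220, -5], [0.3, -17, -8.5, 220, -5], [0.3, -17, -8.5, 220, -5]])

```text
time: 9.28
tool_pos: [0.5184, -0.131, 0.0846]
ee_rot: [3.14, -0.003, 0.068]
wrist_force: [-0.4, -0.4, -0.2]
width: 0.0611
```

```bash
python3 b.py w3 lever_balance lever_eye
```

```text
9.275 [ 0.51835465 -0.13103429  0.08464519] [ 3.14014271e+00 -3.13475169e-03  6.79291124e-02]
lever_balance [ 0.5167 -0.1307  0.0365] 0.8 [277. 230.]
lever_eye [ 0.4689 -0.1331  0.007 ] 0.94 [276. 272.]
lever_eye [ 0.5336 -0.2909  0.0806] 0.73 [550. 247.]
```

View pics/w3.png

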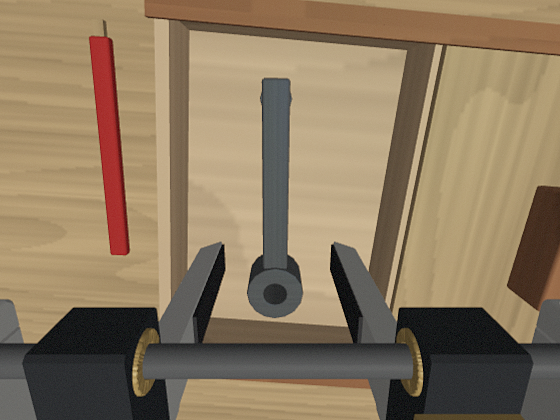

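The bar is vertical in view, from (276,80) to (276,260), and parallel to the jaws. The eye hole is at (275,293). I'll check the eye with that pixel, then descend.

Run:
```python
from h import *
s=cams.snapshot('wrist'); im=s['pixels'].astype(int)
g=im.sum(2)[275:310,258:292]; vs,us=np.where(g<130); print(len(us),us.mean()+258.5,vs.mean()+275.5)
e=back(s,275,294,.044);t=back(s,276.5,79,.042);print(e,t,np.linalg.norm((t-e)[:2]))
d=(t-e)[:2]/np.linalg.norm((t-e)[:2]);print('bal',e[:2]+.047*d,t[:2]-.103*d,np.degrees(np.arctan2(d[1],d[0])))
```

```text
217 277.0253456221198 294.2649769585253
[ 0.46974763 -0.1325795   0.044     ] [ 0.61900018 -0.123633    0.042     ] 0.14952044802129053
bal [ 0.51666342 -0.12976727] [ 0.51618473 -0.12979596] 3.4303198369906434
```

Emit:
step_arm(series=[[0.3, -2, -1, 35, 0], [0.3, -2, -1, 60, 0], [0.3, -2, -1, 69, 0], [0.3, -2, -1, 69, 0], [-1, -2, -1, 69, 0], [-1, -2, -1, 69, 0], [-1, -2, -1, 69, 0], [-1, -2, -1, 69, 0], [-1, -2, -1, 69, 0], [-1, -2, -1, 69, 0], [-1, -2, -1, 69, 0], [-1, -2, -1, 69, 0]])

```text
time: 10.98
tool_pos: [0.515, -0.1297, 0.0136]
ee_rot: [-3.142, -0.0, 0.068]
wrist_force: [0.0, 0.7, 1.4]
width: 0.0176
```

Emit:
step_arm(series=[[-1, 0, 0, -3, 0], [-1, 0, 0, -8, 0], [-1, 0, 0, -15, 0], [-1, 0, 0, -15, 0], [-1, 0, 0, -15, 0]])

```text
time: 11.6
tool_pos: [0.5149, -0.1297, 0.0285]
ee_rot: [3.142, 0.0, 0.068]
wrist_force: [-0.0, -0.1, -6.6]
width: 0.0176
```

Run:
```python
from h import *
o,p,R=st();print(p,o['wrist_force'],o['wrist_torque'],o['width'],Ro.from_euler('xyz',o['ee_rot']).as_matrix().round(3)[:,:2])
```

```text
[ 0.5148626  -0.12973157  0.02846036] [-0.01367754 -0.06012471 -6.63866032] [0.07843163 0.04511209 0.02487236] 0.017553684616081717 [[ 0.998  0.068]
 [ 0.068 -0.998]
 [-0.     0.   ]]
```

The lever is held: 6.6 N, opening 17.6 mm. I'll lift it out and carry it partway.

Emit:
step_arm(series=[[-1, 0, 0, -15, 0], [-1, 0, 0, -40, 0], [-1, 0, 0, -75, 0], [-1, 0, 0, -115, 0], [-1, 0, 0, -155, 0], [-1, 0, 0, -190, 0], [-1, 0, 0, -215, 0], [-1, 2, -20, -230, 0], [-1, 4, -50, -230, 0], [-1, 6, -85, -230, 0], [-1, 8, -120, -230, 0], [-1, 10, -155, -230, 0], [-1, 12, -185, -230, 0], [-1, 12, -210, -230, 0], [-1, 12, -220, -230, 0], [-1, 12, -220, -230, 0], [-1, 12, -220, -230, 0]])

```text
time: 13.72
tool_pos: [0.5119, 0.0899, 0.2584]
ee_rot: [3.141, 0.0, 0.067]
wrist_force: [-0.6, -0.1, -5.7]
width: 0.0175
```

```bash
cat > d.py <<'E'
from h import *
import sys
o,p,R=st(); print(o['time'],p,o['ee_rot'],o['width'],o['wrist_force'])
for c in ['wrist','side','scene']:
    s=cams.snapshot(c); save(s,c+sys.argv[1])
    for l in ['lever_eye','lever_toe','lever_balance','stud_tip','pole_top','fixture','glue']:
        for d in models.pinpoint(s,l)[:1]: print(c,l,np.round(d['position'],4),round(d['p'],2),proj(s,d['position']).round())
E
python3 d.py 4
```

```text
13.725 [0.51193823 0.08992271 0.25838366] [3.14090477e+00 2.80681453e-04 6.69869283e-02] 0.017480688601434737 [-0.56855694 -0.065819   -5.73048668]
wrist lever_toe [0.604  0.0942 0.2558] 0.7 [282.  89.]
wrist lever_balance [0.5162 0.0912 0.2812] 0.84 [276. 268.]
wrist stud_tip [0.4775 0.2524 0.1085] 0.7 [118. 215.]
wrist pole_top [0.614  0.2144 0.0701] 0.96 [163.  80.]
wrist fixture [ 0.5432  0.2361 -0.0034] 0.61 [166. 141.]
side lever_eye [0.4649 0.0886 0.2565] 0.59 [285. 184.]
side lever_toe [0.606  0.0955 0.2546] 0.63 [244. 167.]
side lever_balance [0.5158 0.0895 0.2782] 0.87 [270. 170.]
side stud_tip [0.4807 0.2515 0.1092] 0.91 [234. 257.]
side pole_top [0.6095 0.2117 0.0689] 0.81 [215. 239.]
side fixture [ 0.5437  0.2245 -0.0033] 0.69 [228. 272.]
side glue [ 0.7722  0.1696 -0.0032] 0.78 [194. 228.]
scene lever_eye [0.4654 0.0863 0.2514] 0.62 [278. 148.]
scene lever_toe [0.6044 0.0973 0.2548] 0.9 [312. 156.]
scene lever_balance [0.5131 0.0914 0.2825] 0.65 [290. 143.]
scene stud_tip [0.4778 0.252  0.1107] 0.92 [301. 163.]
scene pole_top [0.6097 0.2154 0.0747] 0.59 [326. 184.]
scene fixture [0.5444 0.2333 0.0019] 0.9 [312. 192.]
scene glue [ 0.7708  0.1636 -0.0012] 0.72 [356. 218.]
```

View pics/wrist4.png

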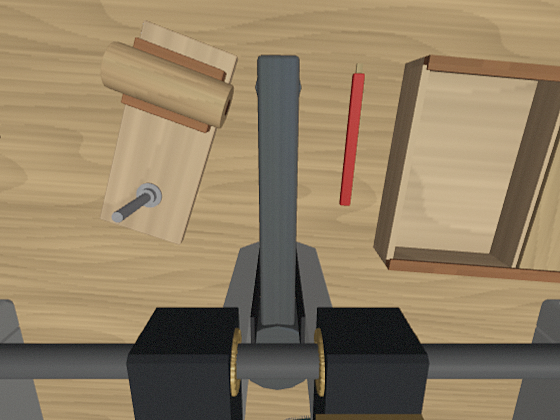

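View pics/side4.png

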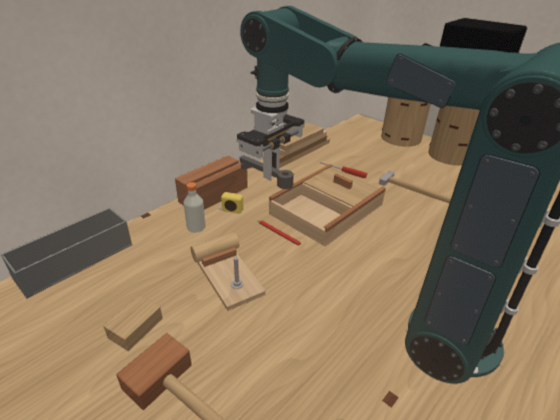

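The lever hangs level in the jaws and is clear of everything. In the wrist view the stud tip is at (117,217), and the board's near corners at (102,218) and (182,243). The pole is centred near (168,84). Refining the fixture pose:

Run:
```python
from h import *
s=cams.snapshot('wrist')
b=lambda u,v,z: back(s,u,v,z)[:2]
st_=b(117,217,.11);base=b(152,193,.022);A=b(102,218,.018);B=b(182,243,.018);C=b(237,57,.018);D=b(147,21,.018)
an=lambda d:np.degrees(np.arctan2(d[1],d[0])).round(2)
print('stud',st_,base);print('edge',an(C-B),np.linalg.norm(C-B),'left',an(D-A),np.linalg.norm(D-A),'near',an(A-B)-90,np.linalg.norm(A-B),'far',an(D-C)-90)
c=(A+B+C+D)/4;print('centre',c)
th=np.radians(-16); 
for a in (-15,-16,-17):
    th=np.radians(a);print(a,'stud from centre',c-.07*np.array([np.cos(th),np.sin(th)]))
# toe tip check of level
e=np.array([.4666,.0869]);th=.0622
print(proj(s,[*(e+.149*np.array([np.cos(th),np.sin(th)])),.2868]))
```

```text
stud [0.47622227 0.25326943] [0.47965755 0.24865067]
edge -15.65 0.2443382970377754 left -16.16 0.24692224749156233 near -15.200000000000003 0.10819801039196104 far -16.58
centre [0.54400639 0.23106005]
-15 stud from centre [0.47639159 0.24917738]
-16 stud from centre [0.47671807 0.25035466]
-17 stud from centre [0.47706506 0.25152607]
[281.82369648  56.84248926]
```

Emit:
step_arm(series=[[-1, 2, -15, 0, 2], [-1, 5, -40, 0, 5], [-1, 9, -70, 0, 9], [-1, 13, -100, 0, 13], [-1, 16, -125, 0, 17], [-1, 18, -142, 0, 19], [-1, 18.5, -148, 0, 20], [-1, 18.5, -148, 0, 20], [-1, 18.5, -148, 15, 20], [-1, 18.5, -148, 35, 20], [-1, 18.5, -148, 55, 20], [-1, 18.5, -148, 70, 20], [-1, 18.5, -148, 75, 20], [-1, 18.5, -148, 75, 20], [-1, 18.5, -148, 75, 20]])

```text
time: 16.85
tool_pos: [0.521, 0.2396, 0.1846]
ee_rot: [-3.14, -0.002, -0.281]
wrist_force: [0.1, -0.1, -4.8]
width: 0.0177
```

```bash
python3 d.py 5
python3 - <<'E'
import cv2,numpy as np
a=cv2.imread('pics/side5.png')[130:310,150:330];b=cv2.imread('pics/scene5.png')[90:230,240:380]
cv2.imwrite('pics/c5.png',np.hstack([cv2.resize(a,(400,400)),cv2.resize(b,(400,400))]))
E
```

```text
16.85 [0.52098038 0.23963599 0.18457335] [-3.14047601e+00 -1.75761790e-03 -2.81274493e-01] 0.01771533918483508 [ 0.06290536 -0.11022078 -4.76317432]
wrist lever_toe [0.6052 0.2141 0.1809] 0.78 [280.  98.]
wrist lever_balance [0.5215 0.2399 0.2079] 0.75 [277. 275.]
side lever_eye [ 0.6531 -0.4721  0.0016] 0.71 [341. 170.]
side lever_toe [0.6074 0.2166 0.1817] 0.74 [211. 207.]
side lever_balance [0.5247 0.2391 0.2019] 0.82 [225. 217.]
side stud_tip [0.475  0.2538 0.107 ] 0.63 [235. 259.]
side pole_top [0.6135 0.2104 0.0682] 0.9 [214. 238.]
side fixture [ 0.541   0.2294 -0.0006] 0.87 [227. 272.]
side glue [ 0.7703  0.1653 -0.0038] 0.83 [195. 228.]
scene lever_eye [0.4783 0.2515 0.1799] 0.53 [302. 148.]
scene lever_toe [0.6107 0.2132 0.1805] 0.7 [327. 161.]
scene lever_balance [0.5223 0.2379 0.2057] 0.81 [310. 147.]
scene stud_tip [0.4779 0.2535 0.1104] 0.71 [302. 163.]
scene pole_top [0.6092 0.2144 0.0746] 0.64 [325. 184.]
scene fixture [5.453e-01 2.318e-01 2.000e-04] 0.56 [312. 193.]
scene glue [ 0.7717  0.162  -0.0012] 0.86 [356. 219.]
```

View pics/c5.png

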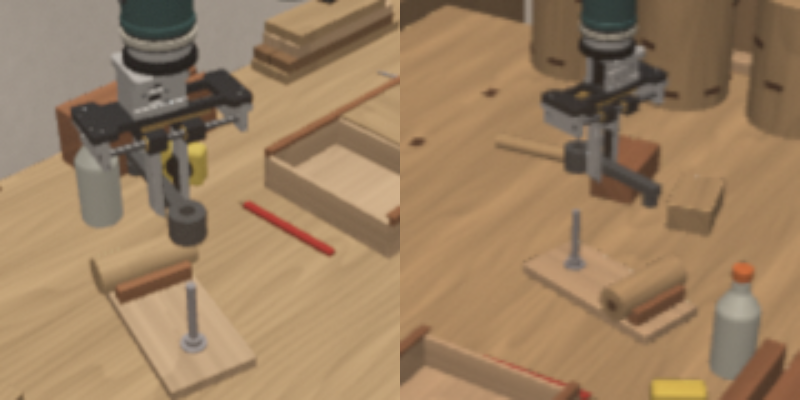

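View pics/wrist5.png

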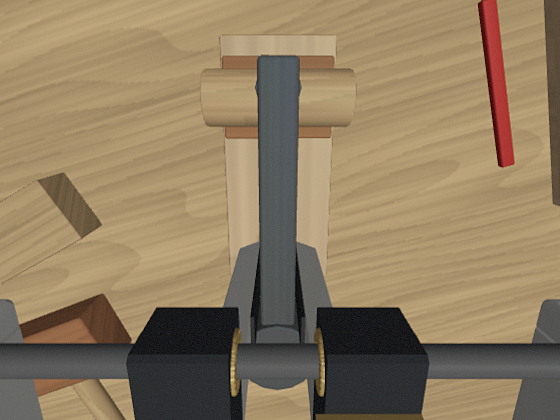

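The lever sits in line with the board, symmetric about u≈278, with the toe over the pole. In both side and scene views the eye stands above the stud. Descending to the final height:

Emit:
step_arm(series=[[-1, 0, 0, 8, 0], [-1, 0, 0, 18, 0], [-1, 0, 0, 26, 0], [-1, 0, 0, 30, 0], [-1, 0, 0, 30, 0], [-1, 0, 0, 30, 0], [-1, 0, 0, 30, 0]])

```text
time: 18.92
tool_pos: [0.5207, 0.2396, 0.154]
ee_rot: [-3.141, -0.001, -0.281]
wrist_force: [0.2, 0.1, -5.5]
width: 0.0178
```

```bash
python3 d.py 6|grep -v glue
python3 - <<'E'
import cv2,numpy as np
a=cv2.imread('pics/side6.png')[205:285,195:275];b=cv2.imread('pics/scene6.png')[120:200,265:345]
cv2.imwrite('pics/c6.png',np.hstack([cv2.resize(x,(400,400),interpolation=cv2.INTER_CUBIC) for x in (a,b)]))
E
```

```text
18.925 [0.52070426 0.23959282 0.15398232] [-3.14107137e+00 -8.40071438e-04 -2.81231335e-01] 0.017820619715766445 [ 0.2486268   0.08783065 -5.54764722]
wrist lever_toe [0.6086 0.2139 0.1501] 0.77 [279.  90.]
wrist lever_balance [0.5227 0.2398 0.1758] 0.95 [277. 271.]
side lever_eye [0.4746 0.2548 0.1516] 0.64 [234. 245.]
side lever_toe [0.6116 0.215  0.1505] 0.68 [211. 216.]
side lever_balance [0.5221 0.238  0.1726] 0.65 [226. 227.]
side stud_tip [0.4772 0.2527 0.1087] 0.76 [235. 258.]
side pole_top [0.6087 0.2094 0.0692] 0.77 [215. 239.]
side fixture [ 0.545   0.2301 -0.0044] 0.96 [226. 273.]
scene lever_eye [0.4752 0.2487 0.1507] 0.56 [301. 155.]
scene lever_toe [0.6097 0.215  0.149 ] 0.65 [327. 168.]
scene lever_balance [ 0.4147  0.5399 -0.0029] 0.74 [319. 155.]
scene stud_tip [0.477  0.253  0.1078] 0.84 [301. 164.]
scene pole_top [ 0.5568  0.5062 -0.0037] 0.71 [343. 166.]
scene fixture [0.5436 0.2308 0.001 ] 0.97 [312. 192.]
```

View pics/c6.png

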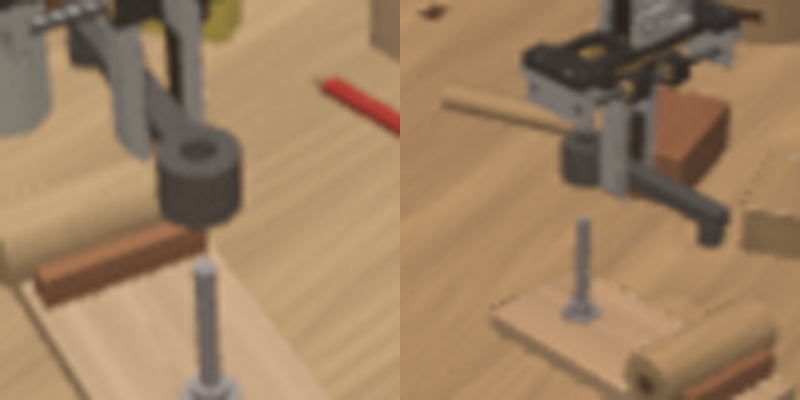

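Extending the stud's axis upward meets the eye's middle within about 0.4 px (1 to 2 mm) in both views. The lever is level and the underside is 4 cm above the tip. Handing in.

```bash
python3 -c "
from bench import robot
print(robot.close_job()); o=robot.get_obs(); print(o['time'],o['tool_pos'],o['width'])"
```

```text
the job is handed in; nothing more can be done
None
the job is handed in; nothing more can be done
```

I slid the cover to its stop over the screws, where the force rose to about 25 N with no further movement. I then gripped the lever by its bar near the balance point, lifted it level out of the box and handed the job in at about 19 s, still holding it over the fixture.

**Last checks before handing in:**
- **Height:** the eye's underside is at about 0.150 m, 4 cm above the stud's tip.
- **Eye over stud:** the eye is at about (0.477, 0.252) and the stud at about (0.477, 0.253). In the side and scene pictures, the stud's axis extended upward meets the eye within 1–2 mm.
- **Toe over pole:** the toe is at about (0.610, 0.215) and the pole's top line at about (0.609, 0.21).
- **Level and grip:** eye and toe heights agree within about 2 mm, and the jaws stayed 17.8 mm open with no slip seen.

**Disagreements:**
- In the last scene picture the networks placed the balance point and the pole top far off, near the mallet and offcut. I discarded those readings because the other views agreed.
- I gripped about 1–2 mm towards the eye from the measured balance point, and the lever did not tilt.
- The wrist force with the lever held read between 4.8 and 6.6 N.
- I did not measure the bystanders again at the end. The arm was kept clear of them throughout.

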